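# Take the wrongly packed finial out of its case

## Task

Open the lid of the grey finial case until it stands upright, and check the three wooden lamp finials inside against the layout strip on the case's front ledge (square in the middle, round at both ends). Take out the one finial that does not match its mark and stand it upright in the wooden odd-parts tray; leave the other two standing where they are, and leave the lid standing open.

Things in the scene. Friction and masses are not known exactly. Their poses are not given: they have to be found in the camera images.
- case: Fixed grey steel case, 160 (x) by 290 (y) by 60 mm high without lid; walls and floor 6 mm. Origin: centre of its underside; -x is its front, +x its hinge side. Two low dividers, their tops 26 mm above the table, make a row of three compartments along its y, centred at y = -94.5, 0 and +94.5 mm, each about 90 mm wide and 148 mm deep (x).
- layout (a point): Middle of the layout strip: a white ledge along the case's front, from case x = -80 to -112 mm, top 20 mm above the table (this point on it). A black mark before each compartment shows what belongs there: always a square before the middle one, a disc before each end one.
- lid (a joint): Angle of the case's lid, rad: 0 shut, about 1.57 upright, stop at 1.9. It starts shut or up to 0.2 ajar. It is a 160 x 290 x 8 mm grey panel, 0.15 kg, hinged along the case's +x top edge; the hinge is stiff, so the lid stays at any angle where it is left.
- lid_hinge (a point): Middle of the lid's hinge line (which runs along the case's y), at case x = +80 mm, height 60.5 mm.
- lid_handle (a point): Middle of the lid's handle: a round steel bar 11 mm thick, 100 mm long, parallel to the hinge, 35 mm off the lid's outer face on two posts. Shut, it lies 146 mm in front of the hinge (case -x), 43 mm above it, 14 mm behind the lid's front edge; it swings up and over towards case +x. It can turn between gripper pads, so the gripper may point down all the way.
- finial_a: Loose pale wooden round finial (turned), 46 mm high, about 0.05 kg: a foot 36 mm across (10 mm high), a neck 20 mm thick, a head 36 mm across from 26 to 42 mm up. Origin: centre of its underside; z up. Stands on the floor of a compartment of the case.
- finial_b: Loose pale wooden square finial, 46 mm high, about 0.05 kg: a foot 34 x 34 mm (10 mm high), a neck 20 x 20 mm, a head 34 x 34 mm from 24 to 46 mm up; sides along its x and y. Origin: centre of its underside; z up. Stands on the floor of a compartment of the case, turned less than 0.25 rad from the case.
- finial_c: Another square finial, exactly like finial_b, also in a compartment of the case, turned less than 0.25 rad from the case.
- tray: Fixed shallow open brown wooden tray for odd parts, 170 (x) by 190 (y) by 22 mm high, walls and floor 5 mm. Origin: centre of its underside. A loose brass ring 30 mm across and 8 mm high lies in it near the corner at +x, +y; the rest is free.

How it is judged (in metres and radians):
On the way, in this order (a step that is already met when the one before it is completed fails the run):
1. the lid stands open (value of joint lid above 1.2 rad), for 0.2 s.
2. the wrongly packed finial is in the tray (x of finial_c in the frame of tray between -0.075 and 0.075 m and y of finial_c in the frame of tray between -0.085 and 0.085 m and z of finial_c in the frame of tray below 0.012 m), for 0.2 s.
At the end, for the whole second after the job is handed in: The lid is open by more than 1.2 rad; the wrongly packed finial (the square one in an end compartment) stands upright (within 0.2 rad) and at rest on the tray's floor, inside its walls; the other two finials are upright (within 0.2 rad) and within 25 mm of where they started (all of step 2 and value of joint lid above 1.2 rad and angle between each of finial_c, finial_a, finial_b's own z axis and vertical below 0.2 rad and linear speed of finial_c below 0.02 m/s and distance of each of finial_a, finial_b from where it was at the start of the episode below 0.025 m); the robot touches nothing.
It also fails if it takes over 51 s, if anything falls off the work surface, if the arm or the gripper's body presses on something with over 40 N, if the wrist force passes 120 N, or if a joint passes its speed limit or range.

## Robot

A 6-joint arm with a two-finger parallel gripper is mounted at the origin on the work surface. World frame = base frame: x ahead of the robot, y to its left, z up, the work surface at z = 0. Lengths are in mm, angles in rad, forces in N, time in s.
With the tool pointing down it reaches from about 400 to 825 mm from the base axis. Payload 7 kg.
Tool frame: the origin (TCP) lies on the centre line of the jaws, within the pads' length; the fingertips stand 25 mm ahead of it and the grasp point (between the pads) lies 6 mm ahead of it; y points along the fingers, z is the direction in which the jaws open and shut, and the axes are right-handed (so a half turn about y gives the same grasp; the last joint's range is limited). The gripper opens to 88 mm and grips with 3 to 60 N. Pads are 19 mm wide; open, the fingers measure 130 mm over their backs; the gripper's body (78 mm by 193 mm) begins 47 mm behind the grasp point.
Start: joints at [-0.87, 0.359, 0.012, 0, -1.224, -0.288], TCP at [270.766, -618.289, 251.561] pointing down, gripper open.
Joint ranges: [-3.07, 3.07], [-1.43, 2.12], [-1.02, 1.25], [-3.03, 1.67], [-3.05, -0], [-3.03, 3.03]. Speed limits (rad/s): [2.39, 2.39, 3.01, 3.14, 3.14, 3.14].

## Interface

Orientations are given as [roll, pitch, yaw] about the fixed x, y, z axes, in that order (R = Rz(yaw) Ry(pitch) Rx(roll)).
In Python, from station import observe, eyes, ticket, spotter gives the robot as it stands.
- The arm moves only by the shell command python3 -m creep 'ROWS' [FORCE]. ROWS is JSON, one flat list of numbers, 7 for each row, row after row: the turn, a rotation vector about the tool's x, y, z each as a share of 10 degrees, from -1 to 1, then the shift along the tool's x, y, z each as a share of 0.15 m, from -1 to 1, then the opening, from 0 (shut) to 1 (fully open). A call has exactly 8 rows; each row shifts and turns the pose as measured when the row begins, along the tool's axes as they then stand; what a row does not reach is not made up. A row lasts 1/8 s, in which the tool goes at most 62.5 mm and 10.7 degrees, less where a joint would pass 70% of its speed; a pose out of reach is approached as far as the arm can. A call with a number of a shift or a turn outside -1 to 1 is refused whole. A call with a gripper value outside its range is refused whole. The fingers move at their own pace and stop on an object; FORCE is the grip in N (left out, the last holds). Time passes only in rows, so rows that do not move let the fingers close, or fill a call up. It gives the time, the measured TCP pose, the force and the opening at its end, in the units of the state.
- observe(): the state, without advancing time (a new reading comes with each control period).
- eyes.camera(name): name is "scene" or "top" or "wrist"; returns the picture (384x512x3 uint8, red, green, blue); there is no depth.
- eyes.camera_params(name): a dict with "fx", "fy", "cx", "cy" (pixels), "world_to_cam" (4x4, takes a point from world to camera coordinates). Camera axes: x right, y down, z forward; pixel columns grow to the right and rows downward; lengths in mm; the calibration is good to about 2 mm. A picture is of the moment at which its call begins: read the wrist's pose just before it. camera_params takes no time and is no camera call; for the wrist camera it gives the pose at the moment of the call.
- ticket.job_done(): hands the job in, once; it reports no verdict.
Trained networks look in the newest picture that a camera, given by its name, has taken for a name from the list of things; names that differ only in an ending like _2 or _b are one class to them, and where a whole thing is asked for, a point or a joint stands for the part that bears it (a point fixed in the world has none). Each returns a list of dicts, best first, with "confidence" (0 to 1); they miss things now and then, are a little off and sometimes report something else, mostly with a low value. They report only what shows in the picture. A call takes as long as a camera call.
- spotter.silhouettes(camera, target): "mask" (384x512 bool, what is visible of it).
- spotter.spot_point(camera, target): "position" ([x, y, z] in mm, in the coordinates of the camera as it stood for that picture, good to about 4 mm: a listed point, or the origin of a listed thing).
The state is a dict: "time_s": time; "joint_positions": joint angles; "qvel": joint speeds; "tau": joint torques, N m; "position": TCP position; "eef_rot": TCP orientation; "ft_force": force on the tool from outside, world axes, zero at the start; "moment": the same for the moment, N m; "grip_width": finger opening in mm.
Only numpy, scipy, OpenCV 4.12 (cv2) and the standard library are available. Lean on these libraries where they do the work, as an engineer would, in place of code of your own. Each camera call takes 0.05 s, during which the arm holds its last target. There are 200 camera calls.

## Working session

There is one attempt and no reset: what is moved stays moved. The work goes in short steps, Python scripts to look and compute and a shell command to move; the robot and the scene stay as the last step left them, time stands still between calls to the robot, and variables do not carry over. Pictures are saved under pics/ and viewed, about 8 in all and at most 12, crops included, and the job is handed in when it is done.

```bash
ls; mkdir -p pics; cat > h.py <<'E'
import numpy as np, cv2, json
from station import observe, eyes, ticket, spotter
from scipy.spatial.transform import Rotation as R
def shot(cam,name=None):
    p=eyes.camera_params(cam); im=eyes.camera(cam)
    if name: cv2.imwrite('pics/%s.png'%name, im[:,:,::-1])
    return im,p
def w(p,c):
    T=np.array(p['world_to_cam']); return np.linalg.inv(T)@np.r_[c,1]
def pts(cam,p,names):
    for n in names:
        for d in spotter.spot_point(cam,n)[:3]:
            print(cam,n,round(d['confidence'],2),w(p,d['position'])[:3].round(1))
def pix2w(p,u,v,z):
    T=np.linalg.inv(np.array(p['world_to_cam'])); d=T[:3,:3]@np.array([(u-p['cx'])/p['fx'],(v-p['cy'])/p['fy'],1]); o=T[:3,3]
    return o+d*(z-o[2])/d[2]
def w2pix(p,X):
    c=np.array(p['world_to_cam'])@np.r_[X,1]; return [p['fx']*c[0]/c[2]+p['cx'],p['fy']*c[1]/c[2]+p['cy']]
def st():
    s=observe(); print('t',s['time_s'],'pos',np.round(s['position'],1),'rot',np.round(s['eef_rot'],3),'F',np.round(s['ft_force'],1),'w',s['grip_width'],'q',np.round(s['joint_positions'],2)); return s
E
python3 - <<'E'
from h import *
s=st(); print(R.from_euler('xyz',s['eef_rot']).as_matrix().round(3))
for cam in ['top','scene']:
    im,p=shot(cam,cam+'0'); pts(cam,p,['case','layout','lid_hinge','lid_handle','tray'])
a=cv2.imread('pics/top0.png');b=cv2.imread('pics/scene0.png')
cv2.imwrite('pics/both0.png',cv2.resize(np.vstack([a,b]),(450,600*450//400 if 0 else 600)))
E
```

```text
pics
t 0.0 pos [ 270.6 -617.9  250.6] rot [-1.569  0.     0.413] F [ 0.3  0.7 -0.4] w 87.28512072474352 q [-0.87  0.36  0.01 -0.   -1.22 -0.29]
[[ 0.916 -0.001 -0.401]
 [ 0.401  0.001  0.916]
 [-0.    -1.     0.002]]
top case 0.79 [ 542.1 -191.3    1.2]
top layout 0.76 [ 445.8 -173.4   16.9]
top lid_hinge 0.56 [ 621.5 -203.7   57.6]
top lid_handle 0.94 [ 489.  -181.6  130. ]
top tray 0.63 [531.9 162.2   1.4]
scene case 0.77 [ 541.2 -193.    -5.2]
scene lid_hinge 0.96 [ 621.  -206.1   59.4]
scene lid_handle 0.67 [ 486.7 -185.   129.5]
scene tray 0.88 [ 5.348e+02  1.608e+02 -1.000e-01]
scene tray 0.32 [ 485.9 -183.5  126.5]
```

View pics/both0.png

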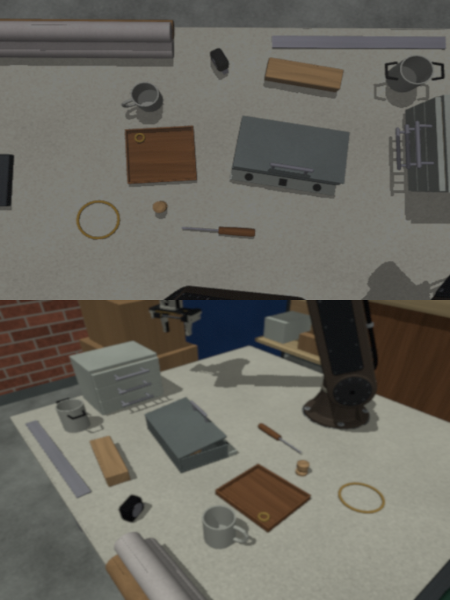

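```bash
python3 - <<'E'
from h import *
for cam in ['top','scene']:
    im,p=shot(cam)
    for n in ['lid','lid_handle']:
        d=spotter.silhouettes(cam,n)
        for e in d[:2]:
            m=e['mask'].astype(np.uint8); r=cv2.minAreaRect(cv2.findNonZero(m)); print(cam,n,round(e['confidence'],2),m.sum(),np.round(cv2.boxPoints(r)).tolist())
            if cam=='top': print([pix2w(p,*q,85).round(0).tolist() for q in cv2.boxPoints(r)])
    for X in ([489,-183,130],[542,-192,0]): print(cam,np.round(w2pix(p,X)))
E
```

```text
top lid 0.96 8394 [[263.0, 212.0], [274.0, 146.0], [402.0, 169.0], [390.0, 235.0]]
[[492.0, -32.0, 85.0], [645.0, -59.0, 85.0], [594.0, -352.0, 85.0], [443.0, -322.0, 85.0]]
top lid_handle 0.8 8615 [[262.0, 214.0], [274.0, 146.0], [403.0, 168.0], [391.0, 236.0]]
[[489.0, -31.0, 85.0], [646.0, -58.0, 85.0], [596.0, -354.0, 85.0], [440.0, -324.0, 85.0]]
top [332. 213.]
top [327. 194.]
scene lid 0.76 4079 [[162.0, 148.0], [212.0, 111.0], [258.0, 174.0], [208.0, 211.0]]
scene lid_handle 0.68 4125 [[163.0, 147.0], [215.0, 111.0], [258.0, 175.0], [206.0, 211.0]]
scene [224. 138.]
scene [210. 181.]
```

The top view (upper half) shows the case at about (290,152) with its handle at (292,168) and the ledge marks below it. The tray is at (160,155), with the ring in its upper-left corner. A tall cabinet stands at the right, so I'll swing past it. The lid is about 0.19 rad ajar and the case yaw is about -0.176.

```bash
cat >> h.py <<'E'
def plan(wps,grip,meas=True,start=None):
    """wps: list of (xyz, yaw of tool z, rows); tool pointing down. Prints rows in tool axes, 8 a call"""
    s=observe(); p=np.array(s['position']); M=R.from_euler('xyz',s['eef_rot'])
    rows=[]
    for xyz,a,n in wps:
        z=np.array([np.cos(a),np.sin(a),0]); y=np.array([0,0,-1.]); M1=R.from_matrix(np.c_[np.cross(y,z),y,z]); xyz=np.array(xyz,float)
        for i in range(n):
            rv=(M.inv()*M1).as_rotvec()/(n-i); d=(xyz-p)/(n-i)
            sh=M.inv().apply(d)/150; tr=np.degrees(rv)/10
            rows.append(np.r_[tr,sh,grip].round(3)); 
            if np.linalg.norm(d)>62.5 or abs(tr).max()>1: print('TOO FAST',np.linalg.norm(d),tr)
            p=p+d; M=M*R.from_rotvec(rv)
    for i in range(0,len(rows),8):
        print('['+',\n '.join(','.join('%g'%v for v in r) for r in rows[i:i+8])+']')
H=np.array([621.3,-205,60.5]); CY=-0.176; cx=np.array([np.cos(CY),np.sin(CY),0]); cyv=np.array([-np.sin(CY),np.cos(CY),0])
def handle(th): return H+cx*(-152.2*np.cos(.2864+th))+np.array([0,0,152.2*np.sin(.2864+th)])
E
python3 - <<'E'
from h import *
print(handle(.19))
plan([([280,-400,270],2.4,4),([480,-185,230],2.966,7),([480,-185,230],2.966,5)],1)
E
```

```text
[ 488.13662317 -181.31821693  130.29633388]
[0,-0.596,-0,0.16,-0.031,0.327,1,
 0,-0.596,-0,0.193,-0.031,0.309,1,
 0,-0.596,-0,0.224,-0.031,0.287,1,
 0,-0.596,-0,0.253,-0.031,0.262,1,
 -0,-0.463,0,0.28,0.038,-0.002,1,
 -0,-0.463,0,0.279,0.038,-0.025,1,
 0,-0.463,0,0.276,0.038,-0.047,1,
 0,-0.463,0,0.271,0.038,-0.069,1]
[0,-0.463,0,0.264,0.038,-0.091,1,
 0,-0.463,0,0.256,0.038,-0.112,1,
 0,-0.463,0,0.246,0.038,-0.132,1,
 0,0,-0,0,0,0,1,
 0,0,-0,0,0,0,1,
 0,0,-0,0,0,0,1,
 0,0,-0,0,0,0,1,
 0,0,-0,0,0,0,1]
```

```bash
python3 -m creep '[0,-0.6,0,0.16,-0.03,0.33,1, 0,-0.6,0,0.19,-0.03,0.31,1, 0,-0.6,0,0.22,-0.03,0.29,1, 0,-0.6,0,0.25,-0.03,0.26,1, 0,-0.46,0,0.28,0.04,0,1, 0,-0.46,0,0.28,0.04,-0.03,1, 0,-0.46,0,0.28,0.04,-0.05,1, 0,-0.46,0,0.27,0.04,-0.07,1]'
python3 - <<'E'
from h import *
st()
plan([([482,-184,230],2.966,6),([482,-184,230],2.966,2)],1)
E
```

```text
time_s: 1.9
position: [392.4, -267.5, 246.2]
eef_rot: [-1.575, -0.001, 1.172]
ft_force: [0.8, 0.1, 0.1]
grip_width: 87.6
t 1.9 pos [ 392.4 -267.5  246.2] rot [-1.575e+00 -1.000e-03  1.172e+00] F [0.8 0.1 0.1] w 87.61154703809676 q [-0.18  0.02 -0.42  0.   -1.12 -0.22]
[0.005,-0.213,0,0.124,0.018,-0.056,1,
 0.005,-0.213,0,0.122,0.018,-0.06,1,
 0.005,-0.213,0,0.12,0.018,-0.065,1,
 0.005,-0.213,0,0.117,0.018,-0.069,1,
 0.005,-0.213,0,0.115,0.018,-0.073,1,
 0.005,-0.213,0,0.112,0.018,-0.078,1,
 -0,-0,-0,0,0,0,1,
 -0,-0,-0,0,0,0,1]
```

```bash
python3 -m creep '[0,-0.21,0,0.125,0.018,-0.056,1, 0,-0.21,0,0.122,0.018,-0.06,1, 0,-0.21,0,0.12,0.018,-0.065,1, 0,-0.21,0,0.117,0.018,-0.07,1, 0,-0.21,0,0.115,0.018,-0.073,1, 0,-0.21,0,0.112,0.018,-0.078,1, 0,0,0,0,0,0,1, 0,0,0,0,0,0,1]'
python3 - <<'E'
from h import *
st()
im,p=shot('wrist','wr1'); pts('wrist',p,['lid_handle','lid_hinge','layout']); 
for d in spotter.silhouettes('wrist','lid_handle')[:1]:
    r=cv2.minAreaRect(cv2.findNonZero(d['mask'].astype(np.uint8)));print(r)
plan([([488,-182,160],2.966,4),([488,-182,144],2.966,4)],1)
E
```

```text
time_s: 2.9
position: [488.1, -176.6, 229.7]
eef_rot: [-1.576, 0.0, 1.409]
ft_force: [0.6, -0.5, -0.9]
grip_width: 87.6
t 2.9 pos [ 488.1 -176.6  229.7] rot [-1.576  0.     1.409] F [ 0.6 -0.5 -0.9] w 87.64541726909148 q [ 0.03  0.11 -0.37  0.   -1.09 -0.19]
wrist lid_handle 0.91 [ 485.3 -184.9  129. ]
wrist lid_hinge 0.7 [ 619.8 -209.7   64. ]
wrist layout 0.92 [ 444.2 -172.8   21.5]
((195.0, 157.5), (297.0, 174.0), 90.0)
[0.009,0.018,-0,-0.008,0.117,-0.001,1,
 0.009,0.018,-0,-0.008,0.117,-0.001,1,
 0.009,0.018,-0,-0.008,0.117,-0.001,1,
 0.009,0.018,-0,-0.008,0.117,-0.002,1,
 0,-0,-0,0,0.027,0,1,
 0,-0,-0,0,0.027,0,1,
 0,-0,-0,0,0.027,0,1,
 0,-0,-0,0,0.027,0,1]
```

View pics/wr1.png

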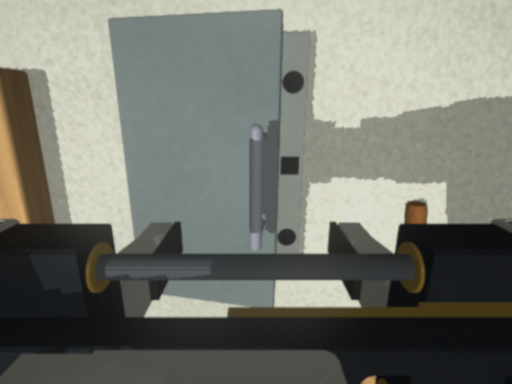

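The wrist view shows the bar running from (256,130) to (256,245), centred between the jaws, with disc/square/disc marks at its right. I'll go down straddling the bar.

```bash
python3 - <<'E'
from h import *
p=eyes.camera_params('wrist')
print(pix2w(p,257,130,130).round(1),pix2w(p,256,245,130).round(1))
E
python3 -m creep '[0,0,0,-0.016,0.117,0.005,1, 0,0,0,-0.016,0.117,0.003,1, 0,0,0,-0.016,0.117,0,1, 0,0,0,-0.008,0.117,0,1, 0,0,0,0,0.027,0,1, 0,0,0,0,0.027,0,1, 0,0,0,0,0.027,0,1, 0,0,0,0,0.027,0,1]'
python3 - <<'E'
from h import *
st()
E
```

```text
[ 476.7 -232.3  130. ] [ 493.7 -132.7  130. ]
time_s: 4.15
position: [486.4, -187.3, 144.3]
eef_rot: [-1.583, -0.0, 1.405]
ft_force: [1.0, -0.2, -0.4]
grip_width: 88.2
t 4.15 pos [ 486.4 -187.3  144.3] rot [-1.583 -0.     1.405] F [ 1.  -0.2 -0.4] w 88.16338861950264 q [ 0.01  0.2  -0.48  0.   -0.88 -0.18]
```

```bash
python3 -m creep '[0,0,0,0,0,0.01,0.1, 0,0,0,0,0,0,0, 0,0,0,0,0,0,0, 0,0,0,0,0,0,0, 0,0,0,0,0,0,0, 0,0,0,0,0,0,0, 0,0,0,0,0,0,0, 0,0,0,0,0,0,0]' 25
python3 - <<'E'
from h import *
s=st(); p0=np.array(s['position'])
# arc: from present theta ~.19 to 1.0, tcp offset const
off=p0-handle(.19); print(off)
plan([(handle(t)+off,2.966,1) for t in np.arange(.27,1.0,.09)][:8],0)
E
```

```text
time_s: 5.15
position: [485.2, -186.9, 144.9]
eef_rot: [-1.584, -0.0, 1.406]
ft_force: [0.3, -0.5, -0.1]
grip_width: 13.0
t 5.15 pos [ 485.2 -186.9  144.9] rot [-1.584 -0.     1.406] F [ 0.3 -0.5 -0.1] w 13.02101630576925 q [ 0.01  0.2  -0.48  0.   -0.88 -0.18]
[-2.92858884 -5.60572477 14.55406213]
[0.077,0.059,0.002,-0,-0.07,-0.041,0,
 -0,0,-0,-0,-0.075,-0.052,0,
 -0,0,-0,-0,-0.07,-0.058,0,
 -0,0,-0,-0,-0.065,-0.064,0,
 -0,0,-0,-0,-0.059,-0.07,0,
 -0,0,-0,-0,-0.052,-0.075,0,
 -0,0,-0,-0,-0.045,-0.079,0,
 -0,0,-0,-0,-0.038,-0.083,0]
```

```bash
python3 -m creep '[0,0,0,0,-0.07,-0.041,0, 0,0,0,0,-0.075,-0.052,0, 0,0,0,0,-0.07,-0.058,0, 0,0,0,0,-0.065,-0.064,0, 0,0,0,0,-0.06,-0.07,0, 0,0,0,0,-0.052,-0.075,0, 0,0,0,0,-0.045,-0.079,0, 0,0,0,0,-0.038,-0.083,0]'
python3 - <<'E'
from h import *
s=st(); off=np.array([-2.9,-5.6,14.5]); v=np.array(s['position'])-off-H
th=np.arctan2(v[2],-v@cx)-.2864; print(th,np.hypot(v[2],v@cx))
plan([(handle(t)+off,2.966,1) for t in np.linspace(th,1.5,9)[1:]],0)
E
```

```text
time_s: 6.15
position: [562.9, -200.2, 219.7]
eef_rot: [-1.577, -0.0, 1.405]
ft_force: [-3.4, 0.9, 0.1]
grip_width: 10.0
t 6.15 pos [ 562.9 -200.2  219.7] rot [-1.577 -0.     1.405] F [-3.4  0.9  0.1] w 10.013488233162127 q [-0.01  0.25 -0.22  0.   -1.1  -0.15]
0.9122296262815537 155.3117958840539
[0.037,0.054,0.002,-0.004,-0.005,-0.078,0,
 0,-0,-0,-0,-0.019,-0.072,0,
 0,-0,-0,-0,-0.014,-0.073,0,
 0,-0,-0,-0,-0.009,-0.074,0,
 0,-0,-0,-0,-0.003,-0.074,0,
 0,-0,-0,-0,0.002,-0.074,0,
 0,-0,-0,-0,0.008,-0.074,0,
 0,-0,-0,-0,0.013,-0.073,0]
```

```bash
python3 -m creep '[0,0,0,0,-0.01,-0.077,0, 0,0,0,0,-0.019,-0.073,0, 0,0,0,0,-0.014,-0.074,0, 0,0,0,0,-0.009,-0.074,0, 0,0,0,0,-0.003,-0.075,0, 0,0,0,0,0.002,-0.075,0, 0,0,0,0,0.008,-0.075,0, 0,0,0,0,0.013,-0.075,0]'
python3 - <<'E'
from h import *
s=st(); off=np.array([-2.9,-5.6,14.5]); v=np.array(s['position'])-off-H
th=np.arctan2(v[2],-v@cx)-.2864; print(th,np.hypot(v[2],v@cx))
E
```

```text
time_s: 7.15
position: [659.1, -216.8, 228.2]
eef_rot: [-1.58, 0.001, 1.405]
ft_force: [-3.6, -0.4, -2.9]
grip_width: 9.8
t 7.15 pos [ 659.1 -216.8  228.2] rot [-1.580e+00  1.000e-03  1.405e+00] F [-3.6 -0.4 -2.9] w 9.804162925114792 q [-0.04  0.4   0.02  0.   -1.18 -0.13]
1.5468877992766832 158.62024393409726
```

```bash
python3 -m creep '[0,0,0,0,0,0,0.24, 0,0,0,0,0,0,0.24, 0,0,0,0,0,0,0.24, 0,0,0,0,-0.1,0,0.24, 0,0,0,0,-0.15,0,0.24, 0,0,0,0,-0.2,0,0.24, 0,0,0,0,-0.2,0,0.24, 0,0,0,0,0,0,0.24]'
python3 - <<'E'
from h import *
s=st()
im,p=shot('top','top1'); pts('top',p,['lid_handle','lid_hinge','layout','case','finial_a','finial_b','tray'])
im2,p2=shot('scene','scene1'); pts('scene',p2,['lid_handle','lid_hinge','finial_a','finial_b'])
c=cv2.resize(im[120:280,190:440,::-1],None,fx=2.4,fy=2.4); d=cv2.resize(im2[50:250,100:350,::-1],None,fx=1,fy=1)
cv2.imwrite('pics/c1.png',c)
E
```

```text
time_s: 8.15
position: [659.9, -216.8, 335.3]
eef_rot: [-1.59, 0.001, 1.406]
ft_force: [-0.8, -0.0, -0.4]
grip_width: 20.8
t 8.15 pos [ 659.9 -216.8  335.3] rot [-1.590e+00  1.000e-03  1.406e+00] F [-0.8 -0.  -0.4] w 20.77090853683098 q [-0.04  0.34  0.18  0.   -1.38 -0.13]
top lid_handle 0.68 [ 659.3 -212.7  204.1]
top lid_hinge 0.58 [ 621.5 -204.5   57.6]
top layout 0.83 [ 444.9 -172.6   19. ]
top case 0.57 [ 543.6 -193.7   -1.5]
top finial_a 0.74 [ 520.4 -275.8    1.4]
top finial_b 0.74 [ 520.4 -275.8    1.4]
top tray 0.87 [530.8 163.2   2.7]
top tray 0.34 [ 620.  -205.5   57. ]
scene lid_handle 0.83 [ 660.4 -214.2  204.1]
scene lid_hinge 0.65 [ 620.6 -206.6   61. ]
scene finial_a 0.64 [ 542.7 -182.6    5.4]
scene finial_a 0.62 [561.7 -97.6   6.2]
scene finial_a 0.53 [ 524.5 -281.7    3.1]
scene finial_b 0.64 [ 542.7 -182.6    5.4]
scene finial_b 0.62 [561.7 -97.6   6.2]
scene finial_b 0.53 [ 524.5 -281.7    3.1]
```

View pics/c1.png

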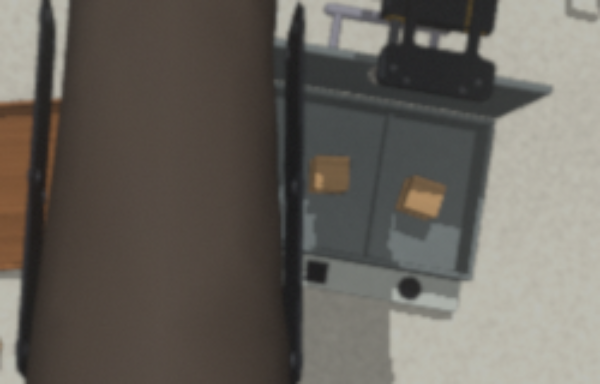

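The top crop shows square finials in the middle compartment (330,175) and the right-hand one (420,197). The right-hand one, at about (524,-280), stands behind a disc mark. Next I'll hover the wrist camera over it to confirm.

```bash
python3 - <<'E'
from h import *
plan([([555,-245,330],1.395,12),([555,-245,330],1.395,4)],.6)
E
```

```text
[0.005,0.755,0.004,-0.025,-0.001,0.054,0.6,
 0.005,0.755,0.004,-0.032,-0,0.051,0.6,
 0.005,0.755,0.004,-0.038,-0,0.046,0.6,
 0.005,0.755,0.004,-0.044,-0,0.04,0.6,
 0.005,0.755,0.004,-0.049,-0,0.034,0.6,
 0.005,0.755,0.004,-0.053,-0,0.028,0.6,
 0.005,0.755,0.004,-0.056,-0,0.02,0.6,
 0.005,0.755,0.004,-0.059,-0,0.013,0.6]
[0.005,0.755,0.004,-0.06,-0,0.005,0.6,
 0.005,0.755,0.004,-0.06,0,-0.003,0.6,
 0.005,0.755,0.004,-0.059,0,-0.011,0.6,
 0.005,0.755,0.004,-0.057,0,-0.018,0.6,
 -0,0,-0,0,0,0,0.6,
 -0,0,-0,0,0,0,0.6,
 -0,0,-0,0,0,0,0.6,
 -0,0,-0,0,0,0,0.6]
```

```bash
python3 -m creep '[0,0.76,0,-0.025,0,0.054,0.6, 0,0.76,0,-0.032,0,0.051,0.6, 0,0.76,0,-0.038,0,0.046,0.6, 0,0.76,0,-0.044,0,0.04,0.6, 0,0.76,0,-0.05,0,0.034,0.6, 0,0.76,0,-0.053,0,0.028,0.6, 0,0.76,0,-0.056,0,0.02,0.6, 0,0.76,0,-0.06,0,0.013,0.6]' && python3 -m creep '[0,0.76,0,-0.06,0,0.005,0.6, 0,0.76,0,-0.06,0,-0.003,0.6, 0,0.76,0,-0.06,0,-0.01,0.6, 0,0.76,0,-0.057,0,-0.018,0.6, 0,0,0,0,0,0,0.6, 0,0,0,0,0,0,0.6, 0,0,0,0,0,0,0.6, 0,0,0,0,0,0,0.6]'
python3 - <<'E'
from h import *
st()
im,p=shot('wrist','wr2'); pts('wrist',p,['finial_a','finial_b','layout'])
E
```

```text
time_s: 9.8
position: [587.6, -234.8, 328.7]
eef_rot: [-1.577, -0.009, 0.311]
ft_force: [-0.3, 0.2, 0.8]
grip_width: 52.8
time_s: 10.8
position: [551.5, -242.8, 328.7]
eef_rot: [-1.571, -0.012, -0.231]
ft_force: [-0.6, 0.1, 0.7]
grip_width: 52.8
t 10.8 pos [ 551.5 -242.8  328.7] rot [-1.571 -0.012 -0.231] F [-0.6  0.1  0.7] w 52.771732584664676 q [-0.09  0.19 -0.04  0.   -1.32 -1.71]
wrist finial_a 0.8 [562.6 -97.3   5.1]
wrist finial_a 0.69 [ 519.2 -281.     6.5]
wrist finial_a 0.56 [ 542.9 -183.4   11.1]
wrist finial_b 0.8 [562.6 -97.3   5.1]
wrist finial_b 0.69 [ 519.2 -281.     6.5]
wrist finial_b 0.56 [ 542.9 -183.4   11.1]
wrist layout 0.82 [ 446.5 -176.    20.6]
```

View pics/wr2.png

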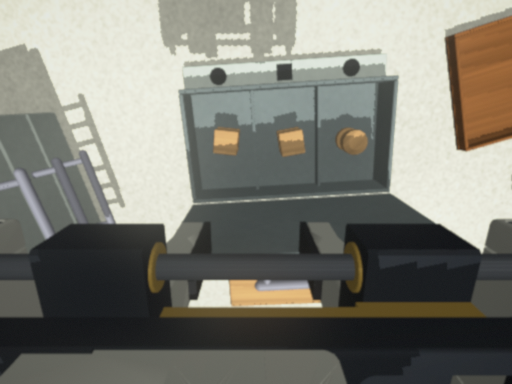

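The wrist view shows the case with square finials at (227,142), behind the left disc mark, and (291,142), and the round one at (352,141). The left one, at world about (521,-281), is the odd one. I'll measure its yaw on an enlarged crop.

```bash
python3 - <<'E'
from h import *
im=cv2.imread('pics/wr2.png'); c=im[115:170,200:255]
cv2.imwrite('pics/z2.png',cv2.resize(c,None,fx=10,fy=10,interpolation=cv2.INTER_CUBIC))
p=eyes.camera_params('wrist')
hsv=cv2.cvtColor(c,cv2.COLOR_BGR2HSV); 
for t in (120,160,180,200):
    m=((hsv[:,:,1]>60)&(hsv[:,:,2]>t)).astype(np.uint8); r=cv2.minAreaRect(cv2.findNonZero(m)); b=cv2.boxPoints(r)+[200,115]
    W=np.array([pix2w(p,*q,52) for q in b]); print(t,m.sum(),W.mean(0).round(1),[ (np.linalg.norm(W[i]-W[i-1]).round(1), round(float(np.arctan2(*(W[i]-W[i-1])[[1,0]])),3)) for i in range(4)], b.round(1).tolist())
E
```

```text
120 645 [ 518.3 -277.4   52. ] [(np.float64(35.7), -1.893), (np.float64(37.2), 2.778), (np.float64(34.8), 1.251), (np.float64(37.2), -0.339)] [[211.8, 152.6], [214.2, 126.3], [239.1, 128.6], [236.7, 154.9]]
160 353 [ 514.  -276.2   52. ] [(np.float64(20.9), 2.869), (np.float64(32.1), 1.34), (np.float64(20.9), -0.249), (np.float64(32.6), -1.802)] [[214.0, 130.0], [237.0, 130.0], [237.0, 145.0], [214.0, 145.0]]
180 318 [ 514.  -276.2   52. ] [(np.float64(20.9), 2.869), (np.float64(32.1), 1.34), (np.float64(20.9), -0.249), (np.float64(32.6), -1.802)] [[214.0, 130.0], [237.0, 130.0], [237.0, 145.0], [214.0, 145.0]]
200 280 [ 514.1 -275.5   52. ] [(np.float64(18.1), 2.87), (np.float64(30.7), 1.34), (np.float64(18.1), -0.249), (np.float64(31.1), -1.802)] [[215.0, 131.0], [237.0, 131.0], [237.0, 144.0], [215.0, 144.0]]
```

View pics/z2.png

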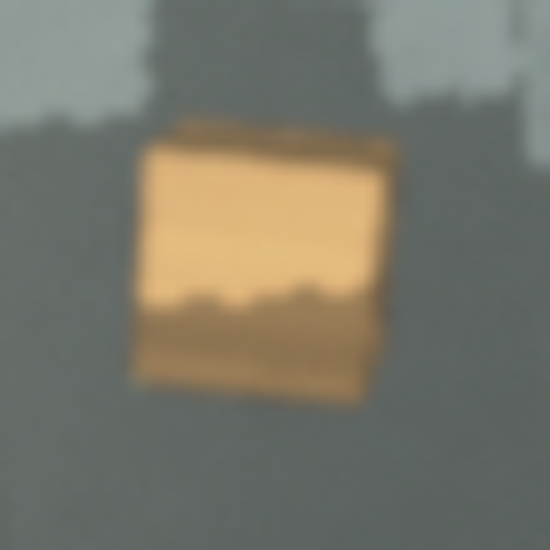

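```bash
python3 - <<'E'
from h import *
p=eyes.camera_params('wrist')
W=np.array([pix2w(p,*q,52) for q in [(214.5,129.8),(238.5,131.8),(236,155),(213.5,152.8)]])
print(W.round(1),W.mean(0)); 
for i in range(4):
    d=W[i]-W[i-1]; print(np.linalg.norm(d).round(1),np.arctan2(d[1],d[0]).round(3))
s=st(); c=W.mean(0)
a=1.3
plan([([c[0],c[1],150],a,5),([c[0],c[1],105],a,3)],.5)
E
```

```text
[[ 500.1 -288.4   52. ]
 [ 510.4 -256.4   52. ]
 [ 541.4 -267.9   52. ]
 [ 530.9 -298.4   52. ]] [ 520.71512655 -277.78719629   52.        ]
32.4 2.826
33.6 1.258
33.0 -0.356
32.2 -1.9
t 11.0 pos [ 551.4 -242.8  328.8] rot [-1.571 -0.012 -0.232] F [-0.3  0.3 -0.2] w 52.65200363167487 q [-0.09  0.19 -0.04  0.   -1.32 -1.71]
[0,0.045,0.014,-0.032,0.238,-0.055,0.5,
 0,0.045,0.014,-0.031,0.238,-0.055,0.5,
 0,0.045,0.014,-0.03,0.238,-0.055,0.5,
 0,0.045,0.014,-0.029,0.238,-0.055,0.5,
 0,0.045,0.014,-0.028,0.238,-0.056,0.5,
 0,-0,0,-0,0.1,0,0.5,
 0,-0,0,-0,0.1,0,0.5,
 0,0,0,-0,0.1,0,0.5]
```

```bash
python3 - <<'E'
from h import *
plan([([521,-278.5,110],1.245,6),([521,-278.5,110],1.245,2)],.52)
E
```

```text
[-0,0.09,0.012,-0.027,0.243,-0.046,0.52,
 -0,0.09,0.012,-0.026,0.243,-0.047,0.52,
 -0,0.09,0.012,-0.024,0.243,-0.047,0.52,
 -0,0.09,0.012,-0.023,0.243,-0.047,0.52,
 -0,0.09,0.012,-0.022,0.243,-0.048,0.52,
 -0,0.09,0.012,-0.021,0.243,-0.048,0.52,
 -0,0,0,0,0,0,0.52,
 -0,-0,-0,0,0,0,0.52]
```

```bash
python3 -m creep '[0,0.09,0.012,-0.027,0.243,-0.046,0.52, 0,0.09,0.012,-0.026,0.243,-0.047,0.52, 0,0.09,0.012,-0.024,0.243,-0.047,0.52, 0,0.09,0.012,-0.023,0.243,-0.047,0.52, 0,0.09,0.012,-0.022,0.243,-0.048,0.52, 0,0.09,0.012,-0.021,0.243,-0.048,0.52, 0,0,0,0,0,0,0.52, 0,0,0,0,0,0,0.52]'
python3 - <<'E'
from h import *
st()
im,p=shot('wrist','wr3'); pts('wrist',p,['finial_b'])
im,p=shot('scene','sc3'); pts('scene',p,['finial_b'])
plan([([521,-278.5,90],1.245,3),([521,-278.5,57],1.245,5)],.52)
E
```

```text
time_s: 12.0
position: [522.7, -280.0, 106.6]
eef_rot: [-1.571, -0.005, -0.326]
ft_force: [0.3, -0.1, 1.0]
grip_width: 45.5
t 12.0 pos [ 522.7 -280.   106.6] rot [-1.571 -0.005 -0.326] F [ 0.3 -0.1  1. ] w 45.48235305432247 q [-0.16  0.35 -0.36  0.   -0.85 -1.74]
wrist finial_b 0.95 [ 539.5 -182.2   11.1]
wrist finial_b 0.56 [559.8 -97.    4.7]
scene finial_b 0.69 [562.3 -98.8   4.2]
scene finial_b 0.6 [ 546.4 -184.4    7.7]
scene finial_b 0.49 [ 522.5 -281.6    5.4]
[-0.001,-0.001,0.01,-0.004,0.037,0.001,0.52,
 -0.001,-0.001,0.01,-0.004,0.037,0.001,0.52,
 -0.001,-0.001,0.01,-0.004,0.037,0.001,0.52,
 -0,0,0,-0,0.044,-0,0.52,
 -0,0,0,-0,0.044,-0,0.52,
 -0,0,0,-0,0.044,-0,0.52,
 -0,0,0,-0,0.044,-0,0.52,
 -0,0,0,-0,0.044,-0,0.52]
```

View pics/wr3.png

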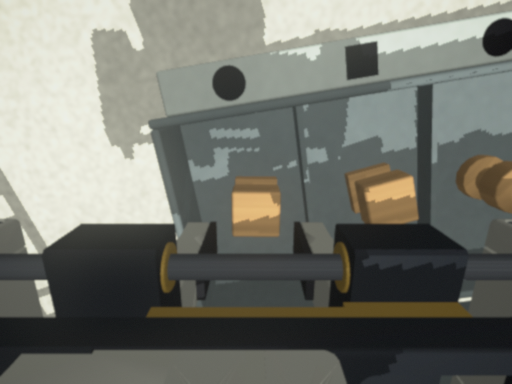

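```bash
python3 - <<'E'
from h import *
p=eyes.camera_params('wrist')
W=np.array([pix2w(p,*q,52) for q in [(233,190),(279,190),(281,237),(233,237)]]); print(W.round(1),W.mean(0))
for q in [(155,122),(175,215)]: print(pix2w(p,*q,60).round(1))
E
```

```text
[[ 498.3 -287.2   52. ]
 [ 508.4 -257.6   52. ]
 [ 542.3 -266.7   52. ]
 [ 531.3 -299.1   52. ]] [ 520.07546336 -277.64060124   52.        ]
[ 440.5 -316.    60. ]
[ 500.3 -328.4   60. ]
```

```bash
python3 - <<'E'
from h import *
plan([([520.4,-276.8,85],1.245,3),([520.4,-276.8,70],1.245,5)],.49)
E
python3 -m creep '[0,0,0,-0.007,0.045,0.005,0.49, 0,0,0,-0.007,0.045,0.005,0.49, 0,0,0,-0.007,0.045,0.005,0.49, 0,0,0,0,0.02,0,0.49, 0,0,0,0,0.02,0,0.49, 0,0,0,0,0.02,0,0.49, 0,0,0,0,0.02,0,0.49, 0,0,0,0,0.02,0,0.49]'
```

```text
[-0.001,-0.001,0.01,-0.007,0.048,0.005,0.49,
 -0.001,-0.001,0.01,-0.007,0.048,0.005,0.49,
 -0.001,-0.001,0.01,-0.007,0.048,0.005,0.49,
 -0,0,0,-0,0.02,-0,0.49,
 -0,0,0,-0,0.02,-0,0.49,
 -0,0,0,-0,0.02,-0,0.49,
 -0,0,0,-0,0.02,-0,0.49,
 -0,0,0,-0,0.02,-0,0.49]
time_s: 13.2
position: [521.3, -276.3, 70.5]
eef_rot: [-1.57, -0.008, -0.326]
ft_force: [0.2, -0.1, 1.0]
grip_width: 42.9
```

```bash
python3 -m creep '[0,0,0,0,0.035,0,0.49, 0,0,0,0,0.035,0,0.49, 0,0,0,0,0.025,0,0.49, 0,0,0,0,0,0,0.2, 0,0,0,0,0,0,0.2, 0,0,0,0,0,0,0.2, 0,0,0,0,0,0,0.2, 0,0,0,0,0,0,0.2]' 20
```

```text
time_s: 14.2
position: [521.3, -276.3, 55.2]
eef_rot: [-1.57, -0.008, -0.326]
ft_force: [-0.3, 0.7, -0.4]
grip_width: 33.8
```

```bash
python3 - <<'E'
from h import *
plan([([521,-276,190],1.245,4),([525,155,190],1.7,10),([525,155,190],1.7,2)],.2)
E
```

```text
[-0.001,0,0.011,0.001,-0.225,0,0.2,
 -0.001,0,0.011,0.001,-0.225,0,0.2,
 -0.001,0,0.011,0,-0.225,0,0.2,
 -0.001,0,0.011,-0,-0.225,0,0.2,
 -0,-0.261,0,-0.089,0,0.273,0.2,
 -0,-0.261,0,-0.077,0,0.277,0.2,
 -0,-0.261,0,-0.064,0,0.28,0.2,
 -0,-0.261,0,-0.051,0,0.283,0.2]
[-0,-0.261,0,-0.039,0,0.285,0.2,
 -0,-0.261,0,-0.026,0,0.286,0.2,
 -0,-0.261,0,-0.013,0,0.287,0.2,
 -0,-0.261,0,0.001,0,0.287,0.2,
 -0,-0.261,0,0.014,0,0.287,0.2,
 -0,-0.261,0,0.027,0,0.286,0.2,
 0,-0,-0,0,0,0,0.2,
 0,-0,-0,0,0,0,0.2]
```

```bash
python3 -m creep '[0,0,0,0,-0.1,0,0.2, 0,0,0,0,-0.2,0,0.2, 0,0,0,0,-0.225,0,0.2, 0,0,0,0,-0.225,0,0.2, 0,0,0,0,-0.15,0,0.2, 0,-0.26,0,-0.08,0,0.2,0.2, 0,-0.26,0,-0.077,0,0.277,0.2, 0,-0.26,0,-0.064,0,0.28,0.2]'
python3 - <<'E'
from h import *
st()
plan([([525,155,190],1.7,7),([525,155,190],1.7,1)],.2)
E
```

```text
time_s: 15.2
position: [519.6, -157.6, 202.9]
eef_rot: [-1.572, -0.015, -0.19]
ft_force: [0.5, 0.5, -0.2]
grip_width: 33.7
t 15.2 pos [ 519.6 -157.6  202.9] rot [-1.572 -0.015 -0.19 ] F [ 0.5  0.5 -0.2] w 33.743799319091806 q [ 0.07  0.17 -0.36  0.01 -1.02 -1.83]
[0.002,-0.261,0.012,-0.051,0.011,0.293,0.2,
 0.002,-0.261,0.012,-0.038,0.012,0.295,0.2,
 0.002,-0.261,0.012,-0.024,0.012,0.297,0.2,
 0.002,-0.261,0.012,-0.011,0.012,0.298,0.2,
 0.002,-0.261,0.012,0.003,0.012,0.298,0.2,
 0.002,-0.261,0.012,0.016,0.012,0.297,0.2,
 0.002,-0.261,0.012,0.03,0.012,0.296,0.2,
 -0,-0,-0,0,0,0,0.2]
```

```bash
python3 -m creep '[0,-0.26,0.012,-0.051,0.01,0.293,0.2, 0,-0.26,0.012,-0.038,0.01,0.295,0.2, 0,-0.26,0.012,-0.024,0.01,0.297,0.2, 0,-0.26,0.012,-0.011,0.01,0.298,0.2, 0,-0.26,0.012,0.003,0.01,0.298,0.2, 0,-0.26,0.012,0.016,0.01,0.297,0.2, 0,-0.26,0.012,0.03,0.01,0.25,0.2, 0,0,0,0,0,0,0.2]'
python3 - <<'E'
from h import *
st()
im,p=shot('top','top4'); pts('top',p,['tray']); im,p=shot('wrist'); pts('wrist',p,['tray'])
im,p=shot('scene'); pts('scene',p,['tray','lid_handle','finial_b'])
plan([([525,155,75],1.7,5),([525,155,57],1.7,3)],.2)
E
```

```text
time_s: 16.2
position: [524.1, 160.7, 202.6]
eef_rot: [-1.571, -0.011, 0.143]
ft_force: [0.7, 0.2, -0.6]
grip_width: 34.0
t 16.2 pos [524.1 160.7 202.6] rot [-1.571 -0.011  0.143] F [ 0.7  0.2 -0.6] w 34.034646077503076 q [ 0.66  0.18 -0.35  0.01 -1.03 -2.09]
top tray 0.76 [530.2 164.1   3.6]
top tray 0.75 [ 567.1 -100.2    6.6]
wrist tray 0.9 [5.277e+02 1.636e+02 3.000e-01]
scene tray 0.6 [ 5.372e+02  1.619e+02 -3.000e-01]
scene lid_handle 0.93 [ 660.7 -214.   203.3]
scene finial_b 0.61 [561.5 -99.9   4.3]
scene finial_b 0.54 [ 544.7 -183.1    5.9]
scene finial_b 0.45 [535.  160.6   1.4]
[0.001,0.011,0.012,-0.001,0.169,-0.003,0.2,
 0.001,0.011,0.012,-0.001,0.169,-0.003,0.2,
 0.001,0.011,0.012,-0,0.169,-0.003,0.2,
 0.001,0.011,0.012,0,0.169,-0.003,0.2,
 0.001,0.011,0.012,0,0.169,-0.004,0.2,
 -0,-0,-0,0,0.04,-0,0.2,
 -0,-0,-0,0,0.04,-0,0.2,
 -0,-0,-0,0,0.04,-0,0.2]
```

```bash
python3 -m creep '[0,0,0.012,0,0.169,0,0.2, 0,0,0.012,0,0.169,-0.003,0.2, 0,0,0.012,0,0.169,-0.003,0.2, 0,0,0.012,0,0.169,-0.003,0.2, 0,0,0.012,0,0.15,-0.003,0.2, 0,0,0,0,0.03,0,0.2, 0,0,0,0,0.03,0,0.2, 0,0,0,0,0,0,0.2]'
```

```text
time_s: 17.6
position: [527.4, 152.8, 67.7]
eef_rot: [-1.571, -0.004, 0.133]
ft_force: [0.0, -0.2, -0.8]
grip_width: 34.2
```

```bash
python3 -m creep '[0,0,0,0,0.025,0,0.2, 0,0,0,0,0.02,0,0.2, 0,0,0,0,0.015,0,0.2, 0,0,0,0,0.01,0,0.2, 0,0,0,0,0.005,0,0.2, 0,0,0,0,0.005,0,0.2, 0,0,0,0,0,0,0.2, 0,0,0,0,0,0,0.2]'
```

```text
time_s: 18.6
position: [528.3, 153.6, 56.7]
eef_rot: [-1.569, -0.007, 0.133]
ft_force: [-0.2, -0.0, -0.6]
grip_width: 34.0
```

```bash
python3 -m creep '[0,0,0,0,0.01,0,0.2, 0,0,0,0,0.008,0,0.2, 0,0,0,0,0,0,0.2, 0,0,0,0,0,0,0.5, 0,0,0,0,0,0,0.5, 0,0,0,0,0,0,0.55, 0,0,0,0,0,0,0.6, 0,0,0,0,0,0,0.6]'
```

```text
time_s: 19.6
position: [528.6, 153.7, 54.1]
eef_rot: [-1.569, -0.007, 0.133]
ft_force: [-0.2, 0.2, 0.4]
grip_width: 52.5
```

```bash
python3 -m creep '[0,0,0,0,-0.05,0,0.6, 0,0,0,0,-0.1,0,0.6, 0,0,0,0,-0.15,0,0.6, 0,0,0,0,-0.2,0,0.6, 0,0,0,0,-0.3,0,0.6, 0,0,0,0.15,-0.3,0,0.6, 0,0,0,0,0,0,0.6, 0,0,0,0,0,0,0.6]'
python3 - <<'E'
from h import *
st()
im,p=shot('wrist','wr5'); pts('wrist',p,['tray','finial_b'])
im2,p=shot('scene','sc5'); pts('scene',p,['tray','lid_handle','finial_b'])
cv2.imwrite('pics/f5.png',np.vstack([cv2.resize(im,(512,384))[:300],cv2.resize(im2[90:290,100:356],(384,300)) if 0 else cv2.resize(im2[80:280,130:470],(512,300))])[:,:,::-1])
E
```

```text
time_s: 20.6
position: [550.0, 155.9, 232.0]
eef_rot: [-1.567, -0.012, 0.134]
ft_force: [0.6, -0.2, -0.5]
grip_width: 52.4
t 20.6 pos [550.  155.9 232. ] rot [-1.567 -0.012  0.134] F [ 0.6 -0.2 -0.5] w 52.443887721907046 q [ 0.62  0.2  -0.26  0.   -1.1  -2.06]
wrist tray 0.86 [5.341e+02 1.645e+02 5.000e-01]
wrist finial_b 0.94 [563.7 -95.5   3.5]
wrist finial_b 0.94 [527.6 151.1   4.3]
scene tray 0.83 [537.2 159.9   4.5]
scene tray 0.31 [ 662.9 -214.1  203.4]
scene lid_handle 0.83 [ 662.5 -215.4  203.6]
scene finial_b 0.75 [533.1 156.1   3. ]
scene finial_b 0.55 [563.4 -99.    2.8]
scene finial_b 0.54 [ 546.2 -183.7    6.3]
```

View pics/f5.png

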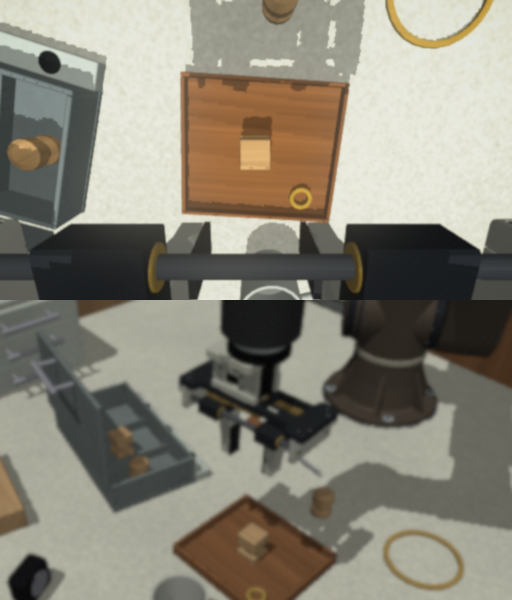

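The wrist view shows the square finial upright in the tray at (256,150), clear of the ring. In the scene view the lid stands open and the other two finials stand in place. The gripper is about 150 mm above everything, so I'm handing in.

```bash
python3 -c "
from station import ticket
print(ticket.job_done())"
```

```text
the job is handed in; nothing more can be done
None
```

I opened the lid by its handle to about 1.5 rad. The odd one out was the square finial in the -y end compartment, behind a disc mark. I moved it to the tray and handed the job in at about 21 s of the 51 s limit.

Last checks, all made before hand-in:
- **Odd finial:** it stands upright on the tray floor, about 8–10 mm from the tray's centre, clear of the ring and walls. The two cameras put it at (528, 151) and (533, 156), within the networks' error.
- **Lid:** still open, with the handle found at (662, -215, 204), which matches the angle at release.
- **Other two finials:** both are upright. The networks' positions for them changed by less than 5 mm from those measured after the lid was opened.
- **Gripper:** raised and touching nothing, with the wrist force reading under 1 N.

No check failed; the only odd reports were a few low-confidence ones, such as "tray" on the lid. The hand-in itself gives no verdict.

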